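# Refit the drip grate at the coffee tasting table

## Robot

A 7-joint arm with a two-finger parallel gripper is mounted at the origin on the work surface. World frame = base frame: x ahead of the robot, y to its left, z up, the work surface at z = 0. Lengths are in m, angles in rad, forces in N, time in s.
With the tool pointing down it reaches from about 0.4 to 0.925 m from the base axis. Payload 5.6 kg.
Tool frame: the origin (TCP) lies on the front face of the gripper's body, between the roots of the fingers; the fingertips stand 73 mm ahead of it and the grasp point (between the pads) lies 54 mm ahead of it (ctrl.tcp_to_tips is the distance from the TCP to the fingertips, in m); z points along the fingers, y is the line along which they close (so a half turn about z gives the same grasp; the last joint's range is limited). The gripper opens to 85 mm and grips with 20 to 120 N. Pads are 22 mm wide; open, the fingers measure 114 mm over their backs; the gripper's body (76 mm by 85 mm) begins 54 mm behind the grasp point. The pads swing forward as they close: fully open they stand 13 mm farther back than shut.
Start: joints at [-0.043, 0.468, -0.012, 1.603, 0.006, 1.071, -0.056], TCP at [0.65, -0, 0.304] pointing down, gripper open.
Joint ranges: [-2.53, 2.53], [-0.31, 2.02], [-1.57, 1.55], [0.28, 2.44], [-1.29, 4.43], [0.15, 1.84], [-2.92, 2.92]. Speed limits (rad/s): [2.57, 2.57, 3.14, 3.14, 3.14, 3.14, 3.14].

## Interface

Orientations are given as [roll, pitch, yaw] about the fixed x, y, z axes, in that order (R = Rz(yaw) Ry(pitch) Rx(roll)).
In Python, from station import ctrl gives the robot as it stands. The module is installed in compiled form; this text tells all that it offers.
- The arm moves only by the tool drive_tool, never from a script. Its argument "increments" is a list that holds one entry, the list of rows, each a list of 7 numbers: the shift along the tool's x, y, z in m, then the turn, a rotation vector about the tool's x, y, z in rad, then the closure in counts, from 0 (fully open) to 255 (shut). A call has 1 to 20 rows; each row shifts and turns the commanded pose from where the row before left it, along the tool's axes as they then stand; what a row does not reach is not made up. A row lasts 1/10 s, in which the tool goes at most 50 mm and 8.59 degrees, less where a joint would pass 70% of its speed; a pose out of reach is approached as far as the arm can. A call is refused whole if a number of a shift passes 0.05 or a number of a turn 0.15, either way. A call with a gripper value outside its range is refused whole. The fingers move at their own pace and stop on an object; "newtons" is the grip in N (left out, the last holds). Time passes only in rows, so rows that do not move let the fingers close. It gives the time, the measured TCP pose, the force, the opening and the grip force at its end, in the units of the state.
- ctrl.get_obs(): the state, without advancing time (a new reading comes with each control period).
- ctrl.get_image(name): name is "scene" or "side" or "wrist"; returns a dict with "color" (384x512x3 uint8, blue, green, red), "z_map" (384x512 float32, m along the optical axis (not along the pixel's ray), 0 where there is no reading), "camera_matrix" (3x3 intrinsics, pixels), "dist_coeffs" ([k1, k2, p1, p2, k3] as OpenCV has them; the pictures are not rectified), "rvec" (rotation vector, rad) and "tvec" (3), from world to camera coordinates, as OpenCV has them; the wrist camera has in their place "mount" (4x4, takes a point from camera to tool coordinates, whose origin is the TCP and whose axes are the flange's). Camera axes: x right, y down, z forward; pixel columns grow to the right and rows downward; lengths in m; the calibration is good to about 2 mm. A picture is of the moment at which its call begins: read the wrist's pose just before it.
- ctrl.sign_off(): hands the job in; it is judged then, once.
Trained networks look in the newest picture that a camera, given by its name, has taken for a name from the list of things; names that differ only in an ending like _2 or _b are one class to them, and where a whole thing is asked for, a point or a joint stands for the part that bears it (a point fixed in the world has none). Each returns a list of dicts, best first, with "score" (0 to 1); they miss things now and then, are a little off and sometimes report something else, mostly with a low value. They report only what shows in the picture. A call takes as long as a camera call. They do not tell look-alikes from the thing itself.
- ctrl.trace(camera, target): "mask" (384x512 bool, what is visible of it) and "extent" ([left, top, right, bottom] in pixels, round what is visible of it).
- ctrl.tip_of(camera, target): "point" ([column, row] in pixels: a listed point, or the origin of a listed thing).
The state is a dict: "clock": time; "joint_positions": joint angles; "qvel": joint speeds; "joint_efforts": joint torques, N m; "tcp_pos": TCP position; "tcp_rot": TCP orientation; "force": force on the tool from outside, world axes, zero at the start; "ft_torque": the same for the moment, N m; "opening": finger opening in m; "finger_force": force on a finger pad.
Only numpy, scipy, OpenCV 4.12 (cv2) and the standard library are available. Lean on these libraries where they do the work, as an engineer would, in place of code of your own. Each camera call takes 0.05 s, during which the arm holds its last target. There are 200 camera calls.

## Task

Put the slotted metal drip grate back into the black drip tray: carry it by its black handle, tilt it about 15 degrees, push its lowered edge well in under the tray's orange lip, then lower the other edge until the grate lies flat inside the tray, and only then let go. Leave the wooden board with the brass handle and the espresso cup where they are.

Things in the scene. Friction and masses are not known exactly. Their poses are not given: they have to be found in the camera images.
- grate_grip (a point): Centre of the black grip bar of the loose drip grate: bright metal plate with black slots, 130 (x) x 150 (y) x 5 mm, 0.35 kg, flat on the table at the start. Bar along y over the plate's middle, 12 mm thick (x), 14 high, 64 mm clear between its end posts. Point is 50 mm above the plate's underside; z is its upward normal. Either 150 mm edge may go under the lip.
- tray_seat (a point): Fixed black tray; point: middle of its opening (x, y -73..73, -85..85 mm inside 5 mm walls) at the height of the grey side ledges the grate rests on, 16 mm above the table. Orange lip on the -x side, facing the robot, covers x -73..-45, all y; its underside is 22, top 26 mm above the point. Other three rims rise 20 mm above it. z up. Seated, the grate's bar is above the point.
- board_grip (a point): Bystander: centre of the brass grip bar of a loose dark wooden board, 120 (x) x 150 (y) x 14 mm, flat on the table; point is 56 mm above the table. Bar as the grate's (along y, 12 mm thick). Not to be moved.
- cup_mid (a point): Bystander: middle (half-way up) of a loose white espresso cup with a handle, 64 mm across, 55 mm high, standing beyond the work. Not to be moved.
There are look-alikes about, which are no part of the job. Of the things that look like the part that bears grate_grip, the larger one is meant. What is shaped like the part that bears tray_seat but purple is not meant.

How it is judged:
By the outcome, as a careful person would: the job done as asked, in the order asked, and still so for the second after the job is handed in, with the robot touching nothing.
It also fails if it takes over 43 s, if anything falls off the work surface, if the arm or the gripper's body presses on something with over 40 N, if the wrist force passes 120 N, or if a joint passes its speed limit or range.

## Working session

There is one attempt and no reset: what is moved stays moved. The work goes in short steps, Python scripts to look and compute and a tool call to move; the robot and the scene stay as the last step left them, time stands still between calls to the robot, and variables do not carry over. Pictures are saved under pics/ and viewed, at most 10 in all, crops included, and the job is handed in when it is done.

Besides the shell and the picture viewer there is one more tool, called after ">>>" as name(argument=value, ...), one argument or row to a line, values as JSON. drive_tool: Moves the arm, as the interface text tells. Its arguments: {"type":"object","properties":{"increments":{"type":"array"},"newtons":{"type":"number"}},"required":["increments"]}

```bash
mkdir -p pics
cat > h.py <<'E'
import numpy as np, cv2
from station import ctrl
from scipy.spatial.transform import Rotation as R
def shot(n):
    o=ctrl.get_obs(); im=ctrl.get_image(n)
    if 'mount' in im:
        T=np.eye(4);T[:3,:3]=R.from_euler('xyz',o['tcp_rot']).as_matrix() if np.size(o['tcp_rot'])==3 else np.eye(3);T[:3,3]=o['tcp_pos'];T=T@np.array(im['mount'])
    else:
        T=np.eye(4);r=cv2.Rodrigues(np.array(im['rvec'],float))[0];T[:3,:3]=r.T;T[:3,3]=-r.T@np.ravel(im['tvec'])
    im['T']=T;return im
def cloud(im):
    h,w=im['z_map'].shape
    uv=np.stack(np.meshgrid(np.arange(w),np.arange(h)),-1).reshape(-1,1,2).astype(np.float32)
    n=cv2.undistortPoints(uv,np.array(im['camera_matrix']),np.array(im['dist_coeffs'])).reshape(h,w,2)
    z=im['z_map'];P=np.dstack([n[...,0]*z,n[...,1]*z,z])
    W=P@im['T'][:3,:3].T+im['T'][:3,3];W[z==0]=np.nan
    return W
def ray(im,px,zw):
    n=cv2.undistortPoints(np.array([[px]],np.float32),np.array(im['camera_matrix']),np.array(im['dist_coeffs'])).ravel()
    d=im['T'][:3,:3]@np.array([n[0],n[1],1]);o=im['T'][:3,3]
    return o+d*(zw-o[2])/d[2]
E
cat > a.py <<'E'
from h import *
print(ctrl.get_obs())
for c in ['scene','side']:
    im=shot(c); W=cloud(im); cv2.imwrite(f'pics/{c}1.png',im['color']); np.save(c+'.npy',W)
    print(c,im['T'][:3,3].round(3))
    for t,z in [('grate_grip',.05),('tray_seat',.016),('board_grip',.056),('cup_mid',.0275)]:
        for d in ctrl.tip_of(c,t)[:3]: print(t,np.round(d['point']),round(d['score'],2),ray(im,d['point'],z).round(3))
        for d in ctrl.trace(c,t)[:3]: print('  tr',d['extent'],round(d['score'],2),np.nanmedian(W[d['mask']],0).round(3))
E
python3 a.py
```

```text
{'clock': 0.0, 'joint_positions': array([-0.04298901,  0.46838353, -0.0115902 ,  1.60363669,  0.00600739,
        1.0713923 , -0.05629675]), 'qvel': array([ 0.00052445, -0.00055729,  0.00056862, -0.00022021,  0.00018085,
        0.00053399,  0.000425  ]), 'joint_efforts': array([-1.81076980e-04, -5.32374322e+01,  2.12178100e-02, -2.51299274e+01,
        1.13576866e-02,  7.69772858e-03, -1.10212341e-06]), 'tcp_pos': array([ 6.49567083e-01, -7.57986814e-05,  3.02928677e-01]), 'tcp_rot': array([-3.13981222e+00,  1.36703821e-04,  1.57071709e+00]), 'force': array([-0.32240928, -0.20219961,  0.27913019]), 'ft_torque': array([ 0.01918987,  0.00072522, -0.03906931]), 'finger_force': 0.0, 'opening': 0.0851260855039407}
scene [ 1.069 -0.294  0.735]
grate_grip [154. 230.] 0.86 [ 0.564 -0.256  0.05 ]
grate_grip [112. 184.] 0.62 [ 0.372 -0.293  0.05 ]
  tr [88.7, 176.6, 141.1, 213.5] 0.85 [ 0.362 -0.3    0.004]
  tr [117.5, 208.3, 198.4, 274.1] 0.62 [ 0.564 -0.261  0.005]
tray_seat [319. 228.] 0.67 [0.75  0.086 0.016]
tray_seat [327. 150.] 0.59 [0.553 0.277 0.016]
tray_seat [260. 280.] 0.31 [ 0.7
[... 454 characters left out ...]
 314.] 0.85 [ 0.358 -0.296  0.05 ]
  tr [197.6, 290.7, 251.6, 352.7] 0.97 [ 0.354 -0.304  0.005]
  tr [251.9, 243.2, 327.1, 313.4] 0.59 [ 0.551 -0.266  0.007]
tray_seat [207. 142.] 0.93 [0.552 0.281 0.016]
tray_seat [290. 158.] 0.86 [0.762 0.095 0.016]
  tr [254.6, 131.9, 325.6, 189.3] 0.77 [0.756 0.085 0.018]
  tr [177.5, 115.7, 239.9, 169.3] 0.57 [0.553 0.276 0.017]
board_grip [236. 199.] 0.73 [ 0.524 -0.009  0.056]
  tr [205.6, 182.7, 267.1, 239.7] 0.71 [ 0.511 -0.017  0.016]
cup_mid [330. 198.] 0.88 [ 0.78  -0.105  0.027]
cup_mid [288. 264.] 0.24 [ 0.56  -0.24   0.027]
  tr [323.1, 180.5, 341.7, 214.2] 0.64 [ 0.792 -0.11   0.034]
  tr [177.4, 116.3, 241.6, 172.4] 0.27 [0.554 0.277 0.017]
```

View pics/scene1.png

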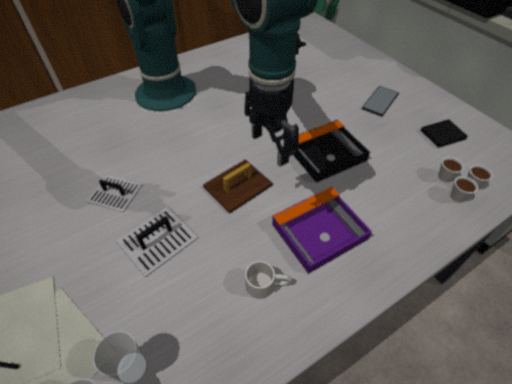

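```bash
python3 -c "
import cv2,numpy as np
a=cv2.imread('pics/scene1.png');b=cv2.imread('pics/side1.png')
x=cv2.resize(a[170:280,80:205],(400,352),interpolation=cv2.INTER_CUBIC);y=cv2.resize(a[180:280,265:385],(400,352),interpolation=cv2.INTER_CUBIC)
z=cv2.resize(b[110:360,170:350],(320,444))
cv2.imwrite('pics/crop.png',np.hstack([x,y]))
"
```

```text
(no output)
```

View pics/crop.png

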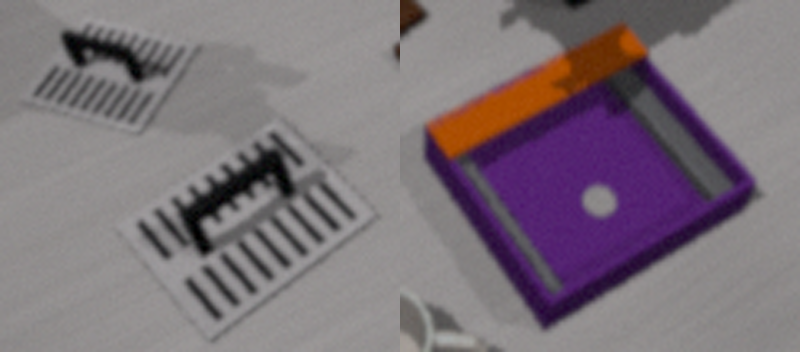

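Candidates for the grate are the large one at scene (154,230) and the small one at (112,184), so I take the large one. Candidates for the tray are black (330,150) and purple (320,228), so I take the black one. The crop confirms that (154,230) is the larger grate, with a black bar, and that (320,228) is the purple tray to leave alone. In both trays the orange lip is on the robot side.

```bash
cat > b.py <<'E'
from h import *
def masks(c,t,xy):
    im=shot(c);W=cloud(im)
    for d in ctrl.trace(c,t):
        m=np.nanmedian(W[d['mask']],0)
        if np.hypot(*(m[:2]-xy))<.06: return im,W,d['mask']
    return im,W,None
for t,xy in [('grate_grip',(.56,-.26)),('tray_seat',(.553,.28)),('board_grip',(.52,-.01))]:
  for c in ['scene','side']:
    im,W,m=masks(c,t,xy)
    if m is None: print(t,c,'none');continue
    P=W[m];P=P[~np.isnan(P[:,0])];z=P[:,2]
    hsv=cv2.cvtColor(im['color'],cv2.COLOR_BGR2HSV)
    o=m&(hsv[...,0]<20)&(hsv[...,1]>150)&(hsv[...,2]>100)
    print(t,c,'z pct',np.percentile(z,[2,25,50,75,98]).round(3))
    for n,Q in [('plate',P[(z<.02)]),('all',P),('bar',P[(z>.035)&(z<.075)]),('lip',W[o])]:
        Q=Q[~np.isnan(Q[:,0])]
        if len(Q)>15:
            r=cv2.minAreaRect(Q[:,:2].astype(np.float32)*1000)
            print('  ',n,len(Q),np.round(r[0]),np.round(r[1]),round(r[2],1),'med',np.median(Q,0).round(3))
E
python3 b.py
```

```text
grate_grip scene z pct [0.002 0.004 0.005 0.006 0.057]
   plate 2560 [ 552. -256.] [138. 153.] 11.4 med [ 0.567 -0.261  0.005]
   all 2875 [ 552. -256.] [138. 153.] 11.4 med [ 0.564 -0.26   0.005]
   bar 279 [ 555. -257.] [16. 83.] 12.2 med [ 0.558 -0.259  0.055]
grate_grip side z pct [0.003 0.005 0.007 0.008 0.059]
   plate 2345 [ 556. -259.] [131. 150.] 11.9 med [ 0.549 -0.267  0.007]
   all 2598 [ 556. -259.] [131. 150.] 11.9 med [ 0.551 -0.266  0.007]
   bar 222 [ 556. -259.] [13. 85.] 11.8 med [ 0.555 -0.264  0.057]
tray_seat scene z pct [0.001 0.004 0.009 0.029 0.043]
   plate 1989 [532. 293.] [210. 203.] 85.2 med [0.555 0.285 0.005]
   all 2962 [532. 293.] [210. 203.] 85.2 med [0.553 0.286 0.009]
   bar 562 [550. 278.] [182. 161.] 86.0 med [0.498 0.289 0.041]
   lip 302 [493. 291.] [159.  30.] 85.7 med [0.494 0.286 0.041]
tray_seat side z pct [0.003 0.007 0.017 0.036 0.046]
   plate 1254 [559. 297.] [228. 169.] 85.9 med [0.568 0.282 0.007]
   all 2223 [559. 297.] [229. 169.] 85.6 med [0.554 0.276 0.017]
   bar 592 [551. 277.] [186. 157.] 86.0 med [0.496 0.267 0.043]
   lip 368 [495. 279.] [181.  42.] 83.1 med [0.49  0.265 0.044]
board_grip scene z pct [0.002 0.013 0.014 0.015 0.063]
   plate 1754 [509.  -2.] [134. 162.] 7.8 med [ 0.531 -0.014  0.014]
   all 2019 [509.  -2.] [134. 162.] 7.8 med [ 0.525 -0.014  0.014]
   bar 225 [516.  -6.] [14. 84.] 9.0 med [ 0.518 -0.009  0.06 ]
board_grip side z pct [0.006 0.014 0.016 0.017 0.065]
   plate 1603 [518.  -2.] [126. 163.] 7.7 med [ 0.506 -0.019  0.016]
   all 1822 [518.  -2.] [126. 163.] 7.7 med [ 0.51  -0.018  0.016]
   bar 171 [516.  -8.] [13. 85.] 7.3 med [ 0.516 -0.013  0.063]
   lip 135 [524.   4.] [ 33. 108.] 4.3 med [ 0.516 -0.013  0.064]
```

>>> drive_tool(
  increments=[
    [[-0.037, -0.0134, 0.007, 0, 0, 0, 0], [-0.037, -0.0134, 0.007, 0, 0, 0, 0], [-0.037, -0.0134, 0.007, 0, 0, 0, 0], [-0.037, -0.0134, 0.007, 0, 0, 0, 0], [-0.037, -0.0134, 0.007, 0, 0, 0, 0], [-0.037, -0.0134, 0.007, 0, 0, 0, 0], [-0.037, -0.0134, 0.007, 0, 0, 0, 0], [0, 0, 0, 0, 0, -0.103, 0], [0, 0, 0, 0, 0, -0.103, 0], [0, 0, 0, 0, 0, 0, 0], [0, 0, 0, 0, 0, 0, 0]],
  ],
)

```text
clock: 2.6
tcp_pos: [0.5562, -0.2589, 0.255]
tcp_rot: [3.141, -0.0, 1.775]
force: [0.1, -0.9, 0.1]
opening: 0.0853
finger_force: 0.0
```

```bash
cat > c.py <<'E'
from h import *
import sys
t,zw=sys.argv[1],float(sys.argv[2])
o=ctrl.get_obs();print(o['tcp_pos'].round(4),o['tcp_rot'].round(4),o['clock'])
im=shot('wrist');W=cloud(im);cv2.imwrite(f'pics/w_{t}_{o["clock"]:.1f}.png',im['color'])
for d in ctrl.tip_of('wrist',t)[:3]: print(d['score'],np.round(d['point']),ray(im,d['point'],zw).round(4))
for d in ctrl.trace('wrist',t)[:2]:
    m=cv2.erode(d['mask'].astype(np.uint8),np.ones((3,3)))>0
    P=W[m];P=P[~np.isnan(P[:,0])]
    print('trace',d['score'],d['extent'],'zpct',np.percentile(P[:,2],[2,50,98]).round(4))
    for n,a,b in [('plate',-.01,.012),('bar',.03,.075)]:
        Q=P[(P[:,2]>a)&(P[:,2]<b)]
        if len(Q)>20:
            r=cv2.minAreaRect(Q[:,:2].astype(np.float32)*1000);print(n,len(Q),r,np.median(Q,0).round(4))
E
python3 c.py grate_grip .05; ls pics
```

```text
[ 0.5562 -0.2589  0.255 ] [ 3.1414 -0.      1.7745] 2.6
0.83 [253. 182.] [ 0.5518 -0.2564  0.05  ]
0.65 [ 77. 182.] [ 0.363  -0.2948  0.05  ]
trace 0.9 [197.2, 108.5, 311.7, 233.3] zpct [0.0033 0.0049 0.0571]
plate 11171 ((554.8248291015625, -257.37188720703125), (129.91639709472656, 148.2383270263672), 11.255288124084473) [ 0.5512 -0.2492  0.0048]
bar 905 ((554.7964477539062, -257.1513671875), (11.85376262664795, 83.32691192626953), 11.47093391418457) [ 0.5538 -0.2522  0.0566]
trace 0.56 [37.7, 118.6, 151.7, 224.6] zpct [0.0022 0.0038 0.0435]
plate 5604 ((351.8452453613281, -300.55682373046875), (119.8370132446289, 96.07771301269531), 38.981422424316406) [ 0.3573 -0.2949  0.0037]
bar 496 ((354.6238708496094, -298.5004577636719), (64.12202453613281, 9.76126766204834), 40.388057708740234) [ 0.3591 -0.2952  0.0428]
crop.png
scene1.png
side1.png
w_grate_grip_2.6.png
```

The wrist fit gives 130 x 148 mm and a bar 12 mm thick, centred at (0.555,-0.257) with yaw 11.4°. That matches the stated grate.

>>> drive_tool(
  increments=[
    [[0.002, -0.001, 0.035, 0, 0, 0, 0], [0, 0, 0.035, 0, 0, 0, 0], [0, 0, 0.035, 0, 0, 0, 0], [0, 0, 0.03, 0, 0, 0, 0], [0, 0, 0.016, 0, 0, 0, 0], [0, 0, 0, 0, 0, 0, 0], [0, 0, 0, 0, 0, 0, 255], [0, 0, 0, 0, 0, 0, 255], [0, 0, 0, 0, 0, 0, 255], [0, 0, 0, 0, 0, 0, 255], [0, 0, 0, 0, 0, 0, 255], [0, 0, 0, 0, 0, 0, 255], [0, 0, 0, 0, 0, 0, 255], [0, 0, 0, 0, 0, 0, 255]],
  ],
  newtons=80,
)

```text
clock: 4.15
tcp_pos: [0.5551, -0.2575, 0.1048]
tcp_rot: [3.141, 0.001, 1.777]
force: [-1.6, 1.1, 5.9]
opening: 0.0106
finger_force: 79.3
```

>>> drive_tool(
  increments=[
    [[0, 0, -0.015, 0, 0, 0, 255], [0, 0, -0.03, 0, 0, 0, 255], [0, 0, -0.04, 0, 0, 0, 255], [0, 0, -0.04, 0, 0, 0, 255], [0, 0, -0.03, 0, 0, 0, 255], [0, 0, -0.015, 0, 0, 0, 255], [0, 0, 0, 0, 0, 0.092, 255], [0, 0, 0, 0, 0, 0.092, 255], [0, 0, 0, 0, 0, 0.092, 255], [0, 0, 0, 0, 0, 0, 255]],
  ],
)

```text
clock: 5.15
tcp_pos: [0.5541, -0.2569, 0.2729]
tcp_rot: [-3.139, -0.001, 1.501]
force: [0.7, 0.3, -3.7]
opening: 0.0102
finger_force: 78.4
```

>>> drive_tool(
  increments=[
    [[0.015, -0.0005, 0, 0, 0, 0, 255], [0.025, -0.001, 0, 0, 0, 0, 255], [0.035, -0.001, 0, 0, 0, 0, 255], [0.04, -0.0015, 0, 0, 0, 0, 255], [0.04, -0.0015, 0, 0, 0, 0, 255], [0.04, -0.0015, 0, 0, 0, 0, 255], [0.04, -0.0015, 0, 0, 0, 0, 255], [0.04, -0.0015, 0, 0, 0, 0, 255], [0.04, -0.0015, 0, 0, 0, 0, 255], [0.04, -0.0015, 0, 0, 0, 0, 255], [0.04, -0.0015, 0, 0, 0, 0, 255], [0.04, -0.0015, 0, 0, 0, 0, 255], [0.04, -0.001, 0, 0, 0, 0, 255], [0.03, -0.001, 0, 0, 0, 0, 255], [0.02, 0, 0, 0, 0, 0, 255], [0.01, 0, 0, 0, 0, 0, 255], [0, 0, 0, 0, 0, 0, 255], [0, 0, 0, 0, 0, 0, 255]],
  ],
)

```text
clock: 6.95
tcp_pos: [0.5746, 0.2758, 0.2736]
tcp_rot: [-3.141, 0.002, 1.499]
force: [0.2, -0.6, -4.3]
opening: 0.0099
finger_force: 78.4
```

```bash
python3 c.py tray_seat .016
cat > d.py <<'E'
from h import *
im=shot('wrist');W=cloud(im);hsv=cv2.cvtColor(im['color'],cv2.COLOR_BGR2HSV)
for c in ['wrist','scene','side']:
    im=shot(c);W=cloud(im)
    ok=(abs(W[...,0]-.55)<.13)&(abs(W[...,1]-.28)<.13)
    for n,a,b in [('rim+lip',.03,.05),('tray',.008,.05),('held',.08,.25)]:
        Q=W[ok&(W[...,2]>a)&(W[...,2]<b)]
        if len(Q)>30: print(c,n,len(Q),cv2.minAreaRect(Q[:,:2].astype(np.float32)*1000),np.percentile(Q[:,2],[2,50,98]).round(4))
    cv2.imwrite(f'pics/hover_{c}.png',im['color'])
a=[cv2.imread(f'pics/hover_{c}.png') for c in ['wrist','side']]
cv2.imwrite('pics/hover.png',cv2.resize(np.hstack(a),(800,300)))
E
python3 d.py
```

```text
[0.5746 0.2758 0.2736] [-3.1414e+00  1.8000e-03  1.4992e+00] 6.95
0.79 [383. 289.] [0.7494 0.0874 0.016 ]
trace 0.75 [343.6, 225.7, 455.3, 327.1] zpct [0.0025 0.0078 0.0423]
plate 3849 ((776.0521850585938, 101.23485565185547), (159.54547119140625, 161.27236938476562), 89.34142303466797) [0.7833 0.1081 0.0038]
bar 1711 ((753.9571533203125, 107.8714370727539), (144.74513244628906, 149.3531494140625), 87.7353286743164) [0.7259 0.1612 0.0362]
trace 0.62 [164.4, 98.9, 308.9, 115.5] zpct [0.0142 0.0167 0.0427]
bar 860 ((555.3724365234375, 359.6339111328125), (14.865391731262207, 153.4827117919922), 85.6688003540039) [0.5139 0.3639 0.037 ]
wrist rim+lip 1054 ((555.3307495117188, 360.0393371582031), (16.80292510986328, 155.8118438720703), 85.70182037353516) [0.0334 0.0367 0.043 ]
wrist tray 2234 ((555.3193359375, 359.7875061035156), (17.269224166870117, 155.81077575683594), 85.76031494140625) [0.0143 0.0213 0.0428]
wrist held 32620 ((574.460205078125, 276.3367004394531), (149.5679168701172, 130.53858947753906), 85.64252471923828) [0.1726 0.1741 0.2473]
scene rim+lip 698 ((579.2113647460938, 264.0640563964844), (209.3424530029297, 218.2816619873047), 85.38121032714844) [0.0305 0.0385 0.044 ]
scene tray 1456 ((579.2113647460938, 264.0640563964844), (209.3424530029297, 218.2816619873047), 85.38121032714844) [0.0093 0.029  0.0437]
scene held 2052 ((577.3113403320312, 275.6685485839844), (151.86363220214844, 132.8968963623047), 85.9390869140625) [0.1703 0.1732 0.246 ]
side rim+lip 696 ((580.402099609375, 265.924560546875), (187.03451538085938, 234.27708435058594), 79.58726501464844) [0.0308 0.042  0.0477]
side tray 1450 ((562.0328369140625, 264.05450439453125), (208.24034118652344, 249.9809112548828), 85.69330596923828) [0.0082 0.0283 0.0471]
side held 1459 ((576.75, 276.0462341308594), (157.91793823242188, 130.63491821289062), 85.899169921875) [0.1727 0.1765 0.2416]
```

View pics/hover.png

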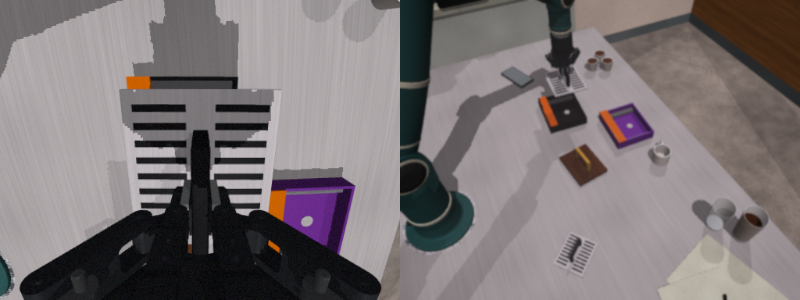

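The grate is held square to the tray: plate yaw 85.6° against tray 85.7°, underside 104.6 mm below the TCP. In the picture it hovers over the black tray, whose orange lip is on the robot side. Tray centre is about (0.550,0.278). Next I shift, tilt and come down part way.

>>> drive_tool(
  increments=[
    [[0.0005, -0.0115, 0, 0, 0, 0, 255], [0, -0.0115, 0, 0, 0, 0, 255], [0, 0, 0, -0.066, 0, 0, 255], [0, 0, 0, -0.066, 0, 0, 255], [0, 0, 0, -0.066, 0, 0, 255], [0, 0, 0, -0.064, 0, 0, 255], [0, 0, 0, 0, 0, 0, 255], [0, -0.0052, 0.0193, 0, 0, 0, 255], [0, -0.0052, 0.0193, 0, 0, 0, 255], [0, -0.0052, 0.0193, 0, 0, 0, 255], [0, -0.0052, 0.0193, 0, 0, 0, 255], [0, -0.0052, 0.0193, 0, 0, 0, 255], [0, 0, 0, 0, 0, 0, 255], [0, 0, 0, 0, 0, 0, 255]],
  ],
)

```text
clock: 8.7
tcp_pos: [0.5512, 0.28, 0.1741]
tcp_rot: [2.881, 0.0, 1.501]
force: [0.4, 0.1, -3.8]
opening: 0.0106
finger_force: 78.6
```

```bash
cat > e.py <<'E'
from h import *
import sys
o=ctrl.get_obs();c=np.array([.550,.278,.016]);Rt=R.from_euler('z',-4.3,degrees=True)
Rr=R.from_euler('xyz',o['tcp_rot']).as_matrix();p=o['tcp_pos']
f=lambda y,z,x=0:(Rt.inv().apply(p+Rr@np.array([x,y,z])-c)*1000).round(1)
print(o['clock'],'tcp',f(0,0),'E',f(-.065,.1046),'far',f(.065,.1046),'tilt',np.degrees(np.arcsin(Rr[0,2])).round(1),'toolx in tray',Rt.inv().apply(Rr[:,0]).round(3),'F',o['force'].round(1))
im=shot('scene');W=cloud(im)
T=Rt.inv().apply((W-c).reshape(-1,3)).reshape(W.shape)*1000
hsv=cv2.cvtColor(im['color'],cv2.COLOR_BGR2HSV)
lip=(hsv[...,0]<20)&(hsv[...,1]>150)&(abs(T[...,0]+60)<40)&(abs(T[...,1])<110)&(abs(T[...,2]-25)<8)
if lip.sum()>20: print('lip',np.percentile(T[lip],[3,97],axis=0).round(1).tolist())
if len(sys.argv)>1:
    cv2.imwrite(sys.argv[1],cv2.resize(im['color'][80:230,240:440],(800,600),interpolation=cv2.INTER_CUBIC))
E
python3 e.py pics/s1.png
```

```text
8.7 tcp [  1.    2.  158.1] E [-34.8   1.8  40.3] far [90.8  2.5 73.8] tilt 14.9 toolx in tray [-0.005  1.    -0.   ] F [ 0.4  0.1 -3.8]
lip [[-72.5, -89.9, 21.2], [-44.8, 43.1, 28.4]]
```

View pics/s1.png

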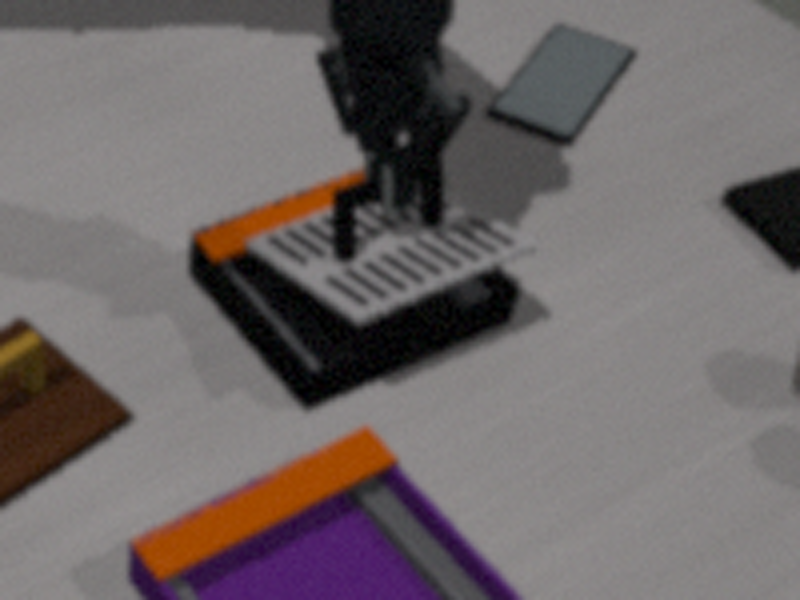

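>>> drive_tool(
  increments=[
    [[-0.001, -0.003, 0.0113, 0, 0, 0, 255], [-0.001, -0.003, 0.0113, 0, 0, 0, 255], [0, -0.002, 0.0075, 0, 0, 0, 255], [0, -0.001, 0.0038, 0, 0, 0, 255], [0, 0, 0, 0, 0, 0, 255], [0, 0, 0, 0, 0, 0, 255]],
  ],
)

```text
clock: 9.35
tcp_pos: [0.5513, 0.278, 0.1389]
tcp_rot: [2.879, -0.0, 1.501]
force: [0.7, 0.2, -3.9]
opening: 0.0106
finger_force: 78.6
```

```bash
python3 e.py
```

```text
9.35 tcp [1.300e+00 1.000e-01 1.229e+02] E [-34.4  -0.1   5. ] far [91.2  0.5 38.7] tilt 15.0 toolx in tray [-0.005  1.     0.   ] F [ 0.7  0.2 -3.9]
lip [[-72.4, -89.0, 21.1], [-44.4, 36.3, 28.2]]
```

>>> drive_tool(
  increments=[
    [[0, -0.0055, -0.0015, 0, 0, 0, 255], [0, -0.0055, -0.0015, 0, 0, 0, 255], [0, -0.0055, -0.0015, 0, 0, 0, 255], [0, -0.0055, -0.0015, 0, 0, 0, 255], [0, -0.0055, -0.0015, 0, 0, 0, 255], [0, -0.005, -0.0013, 0, 0, 0, 255], [0, 0, 0, 0, 0, 0, 255], [0, 0, 0, 0, 0, 0, 255]],
  ],
)

```text
clock: 10.2
tcp_pos: [0.5177, 0.2803, 0.1391]
tcp_rot: [2.879, -0.0, 1.501]
force: [0.2, -0.1, -4.5]
opening: 0.0104
finger_force: 78.6
```

```bash
python3 e.py pics/s2.png
```

```text
10.2 tcp [-32.4  -0.2 123.1] E [-68.   -0.3   5.2] far [57.5  0.3 38.9] tilt 15.0 toolx in tray [-0.005  1.     0.   ] F [ 0.2 -0.1 -4.5]
lip [[-72.7, -89.4, 20.5], [-44.4, 81.2, 27.7]]
```

View pics/s2.png

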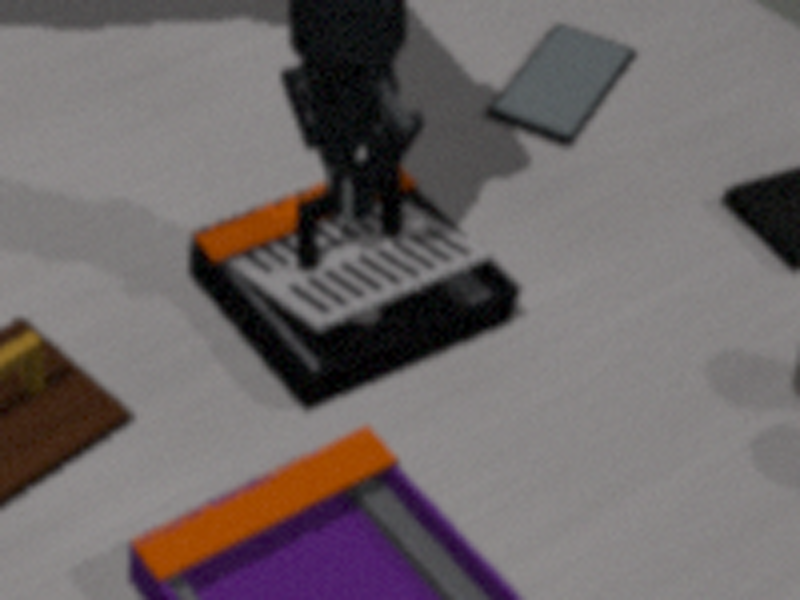

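The lowered edge is now hidden under the lip, 23 mm in, with no contact force. Next I rotate it flat about that edge.

>>> drive_tool(
  increments=[
    [[0, -0.0009, 0.0034, 0, 0, 0, 255], [0, 0.0027, 0.0017, 0.026, 0, 0, 255], [0, 0.0054, 0.0035, 0.052, 0, 0, 255], [0, 0.0054, 0.0035, 0.052, 0, 0, 255], [0, 0.0054, 0.0035, 0.052, 0, 0, 255], [0, 0.0054, 0.0035, 0.052, 0, 0, 255], [0, 0.0028, 0.0018, 0.028, 0, 0, 255], [0, 0, 0, 0, 0, 0, 255], [0, 0, 0, 0, 0, 0, 255]],
  ],
)

```text
clock: 11.15
tcp_pos: [0.547, 0.2777, 0.1219]
tcp_rot: [3.141, 0.0, 1.5]
force: [-0.6, 0.0, -4.0]
opening: 0.0105
finger_force: 78.6
```

```bash
python3 e.py
```

```text
11.15 tcp [ -3.   -0.5 105.9] E [-68.   -0.9   1.2] far [62.  -0.3  1.3] tilt 0.0 toolx in tray [-0.004  1.    -0.   ] F [-0.6  0.  -4. ]
lip [[-72.7, -88.9, 21.9], [-44.2, 21.9, 28.1]]
```

Flat, and about 1 mm above the ledges. I lower it gently until the force shows contact.

>>> drive_tool(
  increments=[
    [[0, 0, 0.001, 0, 0, 0, 255], [0, 0, 0.0008, 0, 0, 0, 255], [0, 0, 0, 0, 0, 0, 255], [0, 0, 0, 0, 0, 0, 255], [0, 0, 0, 0, 0, 0, 255]],
  ],
)

```text
clock: 11.7
tcp_pos: [0.5466, 0.2784, 0.1208]
tcp_rot: [-3.141, -0.0, 1.501]
force: [-3.1, 0.1, 0.7]
opening: 0.0108
finger_force: 79.2
```

>>> drive_tool(
  increments=[
    [[0, 0, 0, 0, 0, 0, 210], [0, 0, 0, 0, 0, 0, 170], [0, 0, 0, 0, 0, 0, 150], [0, 0, 0, 0, 0, 0, 150], [0, 0, 0, 0, 0, 0, 150]],
  ],
)

```text
clock: 12.2
tcp_pos: [0.5471, 0.2781, 0.1206]
tcp_rot: [3.141, -0.0, 1.501]
force: [-0.9, -0.9, 0.1]
opening: 0.0352
finger_force: 0.0
```

>>> drive_tool(
  increments=[
    [[0, 0, -0.01, 0, 0, 0, 150], [0, 0, -0.025, 0, 0, 0, 150], [0, 0, -0.035, 0, 0, 0, 150], [0, 0, -0.035, 0, 0, 0, 150], [0, 0, -0.03, 0, 0, 0, 150], [0, 0, 0, 0, 0, 0, 150], [0, 0, 0, 0, 0, 0, 150]],
  ],
)

```text
clock: 12.9
tcp_pos: [0.5472, 0.2782, 0.257]
tcp_rot: [3.14, -0.001, 1.501]
force: [0.7, -1.0, -0.4]
opening: 0.0349
finger_force: 0.0
```

```bash
cat > f.py <<'E'
from h import *
c=np.array([.550,.278,.016]);Rt=R.from_euler('z',-4.3,degrees=True)
im=shot('wrist');W=cloud(im);T=Rt.inv().apply((W-c).reshape(-1,3)).reshape(W.shape)*1000
cv2.imwrite('pics/fin.png',im['color'])
for d in ctrl.trace('wrist','grate_grip')[:2]:
    P=T[cv2.erode(d['mask'].astype(np.uint8),np.ones((3,3)))>0];P=P[~np.isnan(P[:,0])]
    for n,a,b in [('plate',-3,12),('bar',40,65)]:
        Q=P[(P[:,2]>a)&(P[:,2]<b)]
        if len(Q)>50: print(d['score'],n,cv2.minAreaRect(Q[:,:2].astype(np.float32)),np.percentile(Q[:,2],[5,50,95]).round(1), 'slopes x,y',np.linalg.lstsq(np.c_[Q[:,:2],np.ones(len(Q))],Q[:,2],rcond=None)[0][:2].round(3))
E
python3 f.py; python3 b.py | grep -A3 board
```

```text
0.96 plate ((7.076683044433594, 0.42446136474609375), (149.40020751953125, 109.10945892333984), 89.83845520019531) [3.7 4.9 6.1] slopes x,y [-0.    -0.002]
0.96 bar ((-3.506514549255371, 0.5830116271972656), (11.548235893249512, 82.9871826171875), 0.4178079068660736) [55.1 56.6 57.8] slopes x,y [ 0.023 -0.013]
board_grip scene z pct [0.009 0.013 0.014 0.015 0.063]
   plate 1632 [516.  -7.] [121. 151.] 7.7 med [ 0.531 -0.015  0.014]
   all 1900 [516.  -7.] [121. 151.] 7.7 med [ 0.525 -0.014  0.014]
   bar 225 [516.  -6.] [14. 85.] 7.8 med [ 0.518 -0.011  0.06 ]
board_grip side z pct [0.007 0.014 0.016 0.017 0.065]
   plate 1592 [520.  -3.] [128. 162.] 7.5 med [ 0.508 -0.018  0.016]
   all 1803 [520.  -3.] [128. 162.] 7.5 med [ 0.511 -0.018  0.016]
   bar 170 [516.  -9.] [13. 85.] 7.1 med [ 0.516 -0.014  0.063]
```

View pics/fin.png

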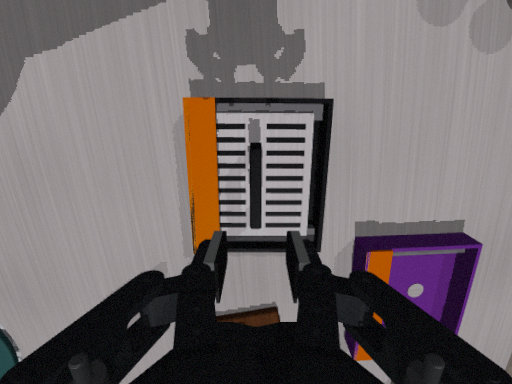

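The picture shows the grate flat in the black tray, under the orange lip at columns 187–217, with its bar at (256,185). The slope is 0 and the top sits 5 mm above the ledges. The gripper is clear and the board hasn't moved, so I hand in.

```bash
python3 -c "
from station import ctrl
print(ctrl.sign_off())"
```

```text
the job is handed in; nothing more can be done
None
```

The large grate lies flat in the black tray with its edge about 23 mm under the orange lip, and it was let go only once flat. The job was handed in at about 13 s; the board measured unmoved, and the arm stayed well clear of the cup, which I did not re-measure.

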